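# Pump the ratchet clamp onto a cork block and hold it

### The arm

A 6-joint arm with a two-finger parallel gripper is mounted at the origin on a cart in front of the work surface, level with it; the furniture and walls round the work are solid. World frame = base frame: x ahead of the robot, y to its left, z up, the work surface at z = 0. Lengths are in m, angles in rad, forces in N, time in s.
With the tool pointing down it reaches from about 0.425 to 0.95 m from the base axis. Payload 14.7 kg.
Tool frame: the origin (TCP) lies at the very end of the fingers, on their centre line; the grasp point (between the pads) lies 19 mm behind it; z points along the fingers, y is the line along which they close (so a half turn about z gives the same grasp; the last joint's range is limited). The gripper opens to 85 mm and grips with 20 to 120 N. Pads are 22 mm wide; open, the fingers measure 114 mm over their backs; the gripper's body (76 mm by 85 mm) begins 54 mm behind the grasp point. The pads swing forward as they close: fully open they stand 13 mm farther back than shut.
Start: joints at [-1.22, 0.48, 1.596, -0, 1.065, -0.047], TCP at [0.252, -0.599, 0.231] pointing down, gripper open.
Joint ranges: [-2.75, 2.75], [-0.82, 2.05], [0.23, 2.67], [-1.56, 4.7], [0.09, 2.69], [-2.92, 2.92]. Speed limits (rad/s): [1.89, 1.89, 2.39, 3.01, 3.01, 3.01].

### API

Orientations are given as a unit quaternion [x, y, z, w].
In Python, from rig import * gives the robot as it stands. The module is installed in compiled form; this text tells all that it offers.
- The arm moves only by the tool servo_tool, never from a script. Its argument "series" is a list of rows, each an object of numbers: "x", "y", "z": the shift along the tool's x, y, z in mm; "turn": the turn about the tool's z in rad; "grip": the opening, from 0 (shut) to 1 (fully open). A call has 1 to 12 rows; each row shifts and turns the commanded pose from where the row before left it, along the tool's axes as they then stand; what a row does not reach is not made up. A row lasts 1/10 s, in which the tool goes at most 50 mm and 8.59 degrees, less where a joint would pass 70% of its speed; a pose out of reach is approached as far as the arm can. A call is refused whole if a number of a shift passes 50 or a number of a turn 0.15, either way. A call with a gripper value outside its range is refused whole. The fingers move at their own pace and stop on an object; the grip force is fixed at half the most. Time passes only in rows, so rows that do not move let the fingers close. It gives the time, the measured TCP pose, the force, the opening and the grip force at its end, in the units of the state.
- get_obs(): the state, without advancing time (a new reading comes with each control period).
- grab_frame(name): name is "scene" or "side" or "wrist"; returns (picture, depth): 480x640x3 uint8, red, green, blue; 480x640 float32, m along the optical axis (not along the pixel's ray), 0 where there is no reading.
- camera_info(name): a dict with "intrinsics" (3x3 intrinsics, pixels), "eye" and "attitude" of the camera in the world. Camera axes: x right, y up, looking along -z (the intrinsics and any distortion apply to the point x, -y, -z); pixel columns grow to the right and rows downward; lengths in m; the calibration is good to about 2 mm. A picture is of the moment at which its call begins: read the wrist's pose just before it. camera_info takes no time and is no camera call; for the wrist camera it gives the pose at the moment of the call.
- hand_in(): hands the job in; it is judged then, once.
The state is a dict: "clock": time; "joint_pos": joint angles; "qvel": joint speeds; "tau": joint torques, N m; "eef_pos": TCP position; "tcp_rot": TCP orientation; "wrist_force": force on the tool from outside, world axes, zero at the start; "ft_torque": the same for the moment, N m; "gripper_width": finger opening in m; "finger_force": force on a finger pad.
Only numpy, scipy, OpenCV 4.12 (cv2) and the standard library are available. Lean on these libraries where they do the work, as an engineer would, in place of code of your own. Each camera call takes 0.05 s, during which the arm holds its last target. There are 200 camera calls.

### The job

Stand the cork sanding block that lies on the table, felt side up, on the ratchet clamp's bed in the middle between its two jaws, and let go of it. Then pump the sprung trigger lever by its orange bar, with full strokes and letting it come all the way back in between, until the moving jaw meets the block, and squeeze on until the yellow-stemmed sprung pad is pressed about half way in, so that the block is gripped squarely between both jaws but not crushed. The clamp lets its pressure go when the lever is let go, so finish while still holding the lever there with the fingers; move the jaw only with the lever, and leave the glue pot, the eraser and the paint tube where they are.

Things in the scene. Friction and masses are not known exactly. Their poses are not given: they have to be found in the camera images.
- clamp: Bench clamp screwed down: dark bed (x -150..130, y -38..38 mm, top 10 mm over the table), blue jaws. Origin: on the table; x along the clamp, the way the moving jaw advances; z up. Fixed jaw 60 wide, 60 mm tall, face at x = 98. Moving jaw 50 wide, 58 tall. Its toothed bar (below 41 mm) sticks out behind to x = -194 at most. Lever pivot at x = -100, z = 18. Place and yaw vary.
- fixed_jaw_face (a point): Centre of the fixed jaw's black rubber face (50 mm wide, 15 to 57 mm above the table); the point is 35 mm above the table, at clamp x = 98 mm. Axes as the clamp's.
- pad_face (a point): Centre of the front of the moving jaw's sprung pad (rubber-faced plate 46 mm wide, 15 to 57 mm above the table); the point is 35 mm above the table. Axes as the clamp's: the pad faces +x. The mouth, from here to the fixed jaw's face, is 78 to 98 mm wide at the start.
- jaw (a joint): Travel of the moving jaw, m: 0 open (pad face at clamp x = 0), grows as it closes, up to 0.080. Starts at 0 to 0.020. Only about 2 N of friction holds it. A full lever stroke advances it about 18 mm (three 6 mm teeth). It stays on the return stroke, but a pressed pad pushes it back until no more than 2 N of grip is left.
- pad (a joint): How far the sprung pad is pressed back towards the jaw, m: 0 free (14 mm of gap with yellow stem and spring seen between pad and jaw), 0.014 bottomed. Spring of 1 N per mm, so it shows the clamping force too: 0.007 is half way, 7 N.
- trigger_lever (a joint): Angle of the trigger lever, rad: 0 at rest, leaning 0.3 rad back from upright; 0.6 fully pressed, leaning 0.3 rad towards the jaws. A spring brings it back (3 to 6 N at the bar; about 7 N with a 7 N grip). A pawl drives the jaw's teeth on the forward stroke only; the first part of it may be idle (at most one tooth, about 0.2 rad). 0.1 rad moves the jaw, or presses the met pad, about 3 mm.
- trigger_bar (a point): Centre of the orange cross bar on top of the black fork-shaped lever: 16 mm thick, 66 mm long along clamp y, 75 mm from the pivot. Push it from behind (its -x side) along clamp +x; it swings from x = -122, z = 90 mm over z = 93 to x = -78, z = 90 mm. Behind it all is free above the toothed bar.
- cork_block: Cork sanding block, pale felt face on top, 32 mm (its x) by 46 mm (its y), 42 mm tall, about 90 g. Origin: centre of its underside. Starts on the table, felt up, to the left of the clamp (seen from the robot).
- glue_pot: White glue pot with a green lid, 78 mm across, 86 mm tall; a bystander. Origin: centre of its underside.
- eraser: Block eraser with a blue sleeve, 22 x 46 x 13 mm; a bystander. Origin: centre of its underside.
- big_tube: Large white paint tube lying on the table, 42 x 125 x 36 mm; a bystander. Origin: centre of its underside.
Things that resemble listed ones, but are neither listed nor needed, are in the scene too. Of the things that look like the cork_block, the middle-sized one is meant.

How it is judged:
On the way, in this order (a step that is already met when the one before it is completed fails the run):
1. the block stands on the clamp's bed between the jaws, let go (x of cork_block in the frame of clamp between 0.015 and 0.095 m and y of cork_block in the frame of clamp between -0.015 and 0.015 m and z of cork_block in the frame of clamp between 0.006 and 0.014 m and angle between cork_block's own z axis and vertical below 0.15 rad and contact force between the fingers and cork_block below 0.3 N), for 0.2 s.
2. the trigger lever is pressed through its stroke (value of joint trigger_lever above 0.5 rad), for 0.05 s.
3. the trigger lever comes back for another stroke (value of joint trigger_lever below 0.08 rad), for 0.05 s.
4. the moving jaw's pad presses the block against the fixed jaw (contact force between each of pad, fixed_face_c0 and cork_block above 1.5 N and value of joint pad above 0.0025 m), for 0.05 s.
At the end, for the whole second after the job is handed in: The pad is pressed in 4 to 10.5 mm, on the block with 2.5 to 14 N; the block stands upright and at rest on the bed, against the fixed jaw, within 15 mm of the centre line, square within 0.2 rad, not touched by the robot; the fingers still press the lever with over 1 N (all of step 1 and value of joint pad between 0.004 and 0.0105 m and contact force between pad and cork_block between 2.5 and 14 N and contact force between fixed_face_c0 and cork_block above 1.5 N and contact force between the fingers and trigger_lever above 1 N and contact force between the arm and cork_block below 0.3 N and (angle between the x axis of cork_block and the x axis of clamp, either way round below 0.2 rad or angle between the y axis of cork_block and the x axis of clamp, either way round below 0.2 rad) and linear speed of cork_block below 0.02 m/s); the arm keeps its last pose, push and grip.
It fails at once if the block is crushed: the pad presses it with more than 20 N (contact force between pad and cork_block above 20 N).
It fails at once if the robot pushes the moving jaw or its pad itself (contact force between any of the arm, the fingers and jaw above 3 N).
It fails at once if the glue pot, the eraser or the paint tube is moved by more than 20 mm (distance of any of glue_pot, eraser, big_tube from where it was at the start of the episode above 0.02 m).
It also fails if it takes over 66 s, if anything falls off the work surface, if the arm or the gripper's body presses on something with over 40 N, if the wrist force passes 120 N, or if a joint passes its speed limit or range.

## Working session

There is one attempt and no reset: what is moved stays moved. The work goes in short steps, Python scripts to look and compute and a tool call to move; the robot and the scene stay as the last step left them, time stands still between calls to the robot, and variables do not carry over. Pictures are saved under pics/ and viewed, at most 10 in all, crops included, and the job is handed in when it is done.

Besides the shell and the picture viewer there is one more tool, called after ">>>" by a JSON object that holds its "fn" and its "kwargs", one argument or row to a line. servo_tool: Moves the arm, as the interface text tells. Its arguments: {"type":"object","properties":{"series":{"type":"array"}},"required":["series"]}

```bash
mkdir -p pics
cat > h.py <<'E'
from rig import *
import numpy as np, cv2
from scipy.spatial.transform import Rotation as R
def cam(n):
    c=camera_info(n); K=np.array(c["intrinsics"]); e=np.array(c["eye"]); a=np.array(c["attitude"])
    A=R.from_quat(a).as_matrix() if a.size==4 else a.reshape(3,3)
    return K,e,A
def cloud(n):
    c=cam(n); im,d=grab_frame(n); K,e,A=c
    v,u=np.mgrid[:480,:640]
    p=np.stack([(u-K[0,2])/K[0,0]*d,-(v-K[1,2])/K[1,1]*d,-d],-1)@A.T+e
    p[d==0]=np.nan
    return im,p
def save(n,im): cv2.imwrite(n,im[...,::-1])
E
python3 - <<'E'
from h import *
print(get_obs())
for n in("scene","side"):
    print(camera_info(n)); im,p=cloud(n); save(f"pics/{n}0.png",im); np.savez(f"{n}0.npz",im=im,p=p)
E
```

```text
{'clock': 0.0, 'joint_pos': array([-1.21961956e+00,  4.80855267e-01,  1.59687214e+00, -4.14068440e-05,
        1.06508848e+00, -4.66060028e-02]), 'qvel': array([ 0.00055599,  0.00039211, -0.0004466 ,  0.00100967, -0.00082281,
       -0.00013407]), 'tau': array([ 2.55970946e-03, -9.50647688e+01, -4.30190313e+01,  9.49308583e-05,
        1.20574655e-02,  5.20278741e-05]), 'eef_pos': array([ 0.25165558, -0.59886149,  0.23065783]), 'tcp_rot': array([ 9.80284056e-01,  1.97592496e-01, -1.10677051e-04, -6.01791945e-04]), 'wrist_force': array([-0.19499647, -0.90967893, -0.155913  ]), 'ft_torque': array([0.02728897, 0.00833322, 0.02438883]), 'finger_force': 0.0, 'gripper_width': 0.0855163589574003}
{'intrinsics': array([[624.52825722,   0.        , 318.97241752],
       [  0.        , 624.52825722, 232.36943156],
       [  0.        ,   0.        ,   1.        ]]), 'eye': array([-0.32277747,  0.59880279,  1.12451464]), 'attitude': array([-0.17437876,  0.33713931,  0.82597667, -0.41676334])}
{'intrinsics': array([[460.93316231,   0.        , 308.02568473],
       [  0.        , 460.93316231, 239.77279945],
       [  0.        ,   0.        ,   1.        ]]), 'eye': array([0.2554326 , 0.77001561, 0.6101002 ]), 'attitude': array([-0.08804036,  0.47513821,  0.86324108, -0.14597061])}
```

View pics/scene0.png

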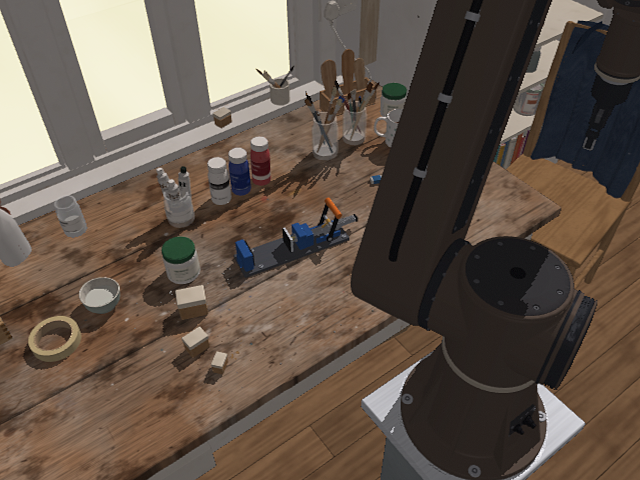

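View pics/side0.png

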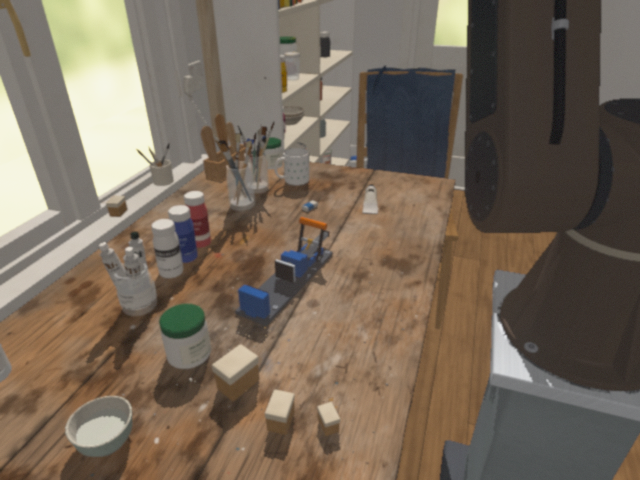

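Scene view: cork blocks at (191,300) big, (195,340) medium and (219,360) small, plus one on the sill at (222,117). The clamp's fixed jaw is at (244,256), the pad at (288,238) and the orange bar at (332,207). In the side view the blocks are at (237,372), (280,410) and (328,418). The medium one at (195,340) should match 32x46x42 mm, so I'll measure all of them and view one crop.

Run:
```python
from h import *
for n in("scene","side"):
    D=np.load(f"{n}0.npz"); im,p=D["im"],D["p"]
    hsv=cv2.cvtColor(im,cv2.COLOR_RGB2HSV); z=p[...,2]; reg=(p[...,0]>.2)&(p[...,0]<1.1)&(abs(p[...,1])<.7)
    # table check, tops
    t=reg&(hsv[...,1]<110)&(hsv[...,2]>150)&(z>.015)&(z<.08)
    k,l,s,c=cv2.connectedComponentsWithStats(t.astype(np.uint8))
    for i in range(1,k):
        if s[i,4]<60: continue
        m=l==i; zz=np.median(z[m]); m&=abs(z-zz)<.004
        q=p[m][:,:2].astype(np.float32); r=cv2.minAreaRect(q*1000)
        print(n,"pale",c[i].round(),s[i,4],"z",round(zz,4),np.round(r[0]),np.round(r[1]),round(r[2],1))
    for nm,m in (("blue",reg&(hsv[...,0]>100)&(hsv[...,0]<125)&(hsv[...,1]>150)&(z>.02)&(z<.09)),
                 ("orange",reg&(hsv[...,0]<15)&(hsv[...,1]>180)&(hsv[...,2]>140)&(z>.07)&(z<.12))):
        k,l,s,c=cv2.connectedComponentsWithStats(m.astype(np.uint8))
        for i in range(1,k):
            if s[i,4]<40: continue
            mm=l==i; zt=np.nanpercentile(z[mm],98); mt=mm&(z>zt-.004)
            r=cv2.minAreaRect((p[mt][:,:2]*1000).astype(np.float32))
            print(n,nm,c[i].round(),s[i,4],"ztop",round(zt,4),np.round(r[0]),np.round(r[1]),round(r[2],1), p[mm].mean(0).round(4))
D=np.load("side0.npz")["im"][330:450,190:360]
S=np.load("scene0.npz")["im"][270:390,150:260]
save("pics/crop.png",np.hstack([cv2.resize(D,None,fx=2.8,fy=2.8,interpolation=2),cv2.resize(S,None,fx=2.8,fy=2.8,interpolation=2)]))
```

```text
scene pale [ 96. 297.] 461 z 0.027 [687. 483.] [66. 48.] 47.2
scene pale [190. 294.] 401 z 0.0576 [546. 321.] [59. 44.] 68.0
scene pale [ 53. 335.] 583 z 0.0246 [649. 600.] [100. 104.] 78.5
scene pale [194. 336.] 258 z 0.0429 [452. 364.] [34. 44.] 3.6
scene pale [219. 359.] 156 z 0.0318 [381. 348.] [24. 33.] 42.5
scene blue [241. 180.] 229 ztop 0.079 [813.  27.] [47. 18.] 78.3 [0.8143 0.0278 0.052 ]
scene blue [303. 234.] 366 ztop 0.0616 [565.  19.] [20. 49.] 79.2 [0.5573 0.0094 0.0457]
scene blue [244. 255.] 363 ztop 0.0642 [590. 158.] [21. 59.] 80.3 [0.5824 0.1612 0.0495]
scene orange [333. 206.] 54 ztop 0.1017 [550. -74.] [ 7. 63.] 81.0 [ 0.5508 -0.0755  0.0974]
side pale [370. 197.] 98 z 0.0216 [ 487. -380.] [25. 39.] 14.0
side pale [235. 361.] 771 z 0.0568 [547. 321.] [62. 44.] 69.5
side pale [280. 403.] 552 z 0.0421 [453. 363.] [33. 48.] 4.7
side pale [ 97. 429.] 1331 z 0.0257 [688. 481.] [67. 51.] 13.8
side pale [329. 412.] 316 z 0.0306 [382. 347.] [24. 33.] 41.6
side blue [294. 255.] 78 ztop 0.06 [567.  14.] [18. 39.] 79.5 [0.5656 0.0128 0.057 ]
side blue [253. 292.] 150 ztop 0.0615 [593. 158.] [18. 53.] 81.7 [0.5924 0.1576 0.0598]
side orange [313. 221.] 66 ztop 0.099 [551. -73.] [ 7. 61.] 81.5 [ 0.5511 -0.0725  0.0961]
```

View pics/crop.png

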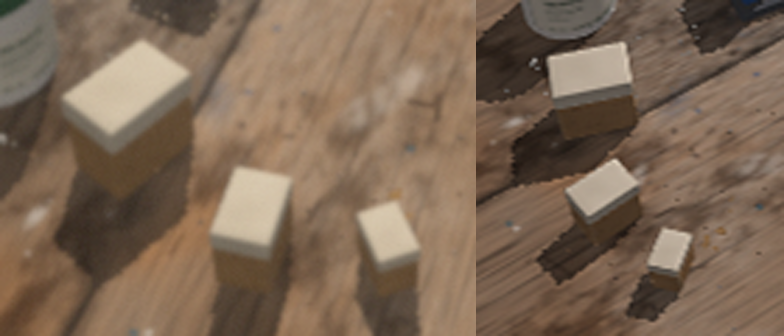

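Crop: large block on the left, medium in the middle, small on the right. The medium one at scene (195,340) and side (280,403) measures about 33x47 mm with its top at 42 mm, which fits. The others measure 60x44x57 mm and 33x24x31 mm. Its centre is (0.4525, 0.3635) with its x axis at about 4°. The clamp's x axis is at about 80° and its origin is near (0.573, 0.052).

I'll grip the 32 mm width, which later needs only a -14° turn.

>>> {"fn": "servo_tool", "kwargs": {
  "series": [
    {"turn": -0.14, "grip": 0.65},
    {"turn": -0.14},
    {"turn": -0.14},
    {"turn": -0.14},
    {"turn": -0.14},
    {"turn": -0.14},
    {"turn": -0.14},
    {"turn": -0.14},
    {"turn": -0.126},
    {"x": 0}
  ]
}}

```text
schema error: expected keys x, y, z, turn, grip
```

>>> {"fn": "servo_tool", "kwargs": {
  "series": [
    {"x": 37, "y": 27},
    {"x": 37, "y": 27},
    {"x": 37, "y": 27},
    {"x": 37, "y": 27},
    {"x": 37, "y": 27},
    {"x": 37, "y": 27},
    {"x": 37, "y": 27},
    {"x": 37, "y": 27},
    {"x": 36, "y": 27},
    {"x": 0}
  ]
}}

```text
schema error: expected keys x, y, z, turn, grip
```

>>> {"fn": "servo_tool", "kwargs": {
  "series": [
    {"x": 0, "y": 0, "z": 0, "turn": -0.14, "grip": 0.65},
    {"x": 0, "y": 0, "z": 0, "turn": -0.14, "grip": 0.65},
    {"x": 0, "y": 0, "z": 0, "turn": -0.14, "grip": 0.65},
    {"x": 0, "y": 0, "z": 0, "turn": -0.14, "grip": 0.65},
    {"x": 0, "y": 0, "z": 0, "turn": -0.14, "grip": 0.65},
    {"x": 0, "y": 0, "z": 0, "turn": -0.14, "grip": 0.65},
    {"x": 0, "y": 0, "z": 0, "turn": -0.14, "grip": 0.65},
    {"x": 0, "y": 0, "z": 0, "turn": -0.14, "grip": 0.65},
    {"x": 0, "y": 0, "z": 0, "turn": -0.126, "grip": 0.65}
  ]
}}

```text
clock: 1.0
eef_pos: [0.2517, -0.599, 0.2309]
tcp_rot: [0.679, 0.734, 0.0, -0.0]
wrist_force: [0.4, 0.8, 0.8]
gripper_width: 0.0557
finger_force: 0.0
```

>>> {"fn": "servo_tool", "kwargs": {
  "series": [
    {"x": 37, "y": 27, "z": 0, "turn": 0, "grip": 0.65},
    {"x": 37, "y": 27, "z": 0, "turn": 0, "grip": 0.65},
    {"x": 37, "y": 27, "z": 0, "turn": 0, "grip": 0.65},
    {"x": 37, "y": 27, "z": 0, "turn": 0, "grip": 0.65},
    {"x": 37, "y": 27, "z": 0, "turn": 0, "grip": 0.65},
    {"x": 37, "y": 27, "z": 0, "turn": 0, "grip": 0.65},
    {"x": 37, "y": 27, "z": 0, "turn": 0, "grip": 0.65},
    {"x": 37, "y": 27, "z": 0, "turn": 0, "grip": 0.65},
    {"x": 36, "y": 27, "z": 0, "turn": 0, "grip": 0.65},
    {"x": 0, "y": 0, "z": 0, "turn": 0, "grip": 0.65}
  ]
}}

```text
clock: 2.0
eef_pos: [0.472, -0.2463, 0.2312]
tcp_rot: [0.679, 0.734, 0.0, -0.0]
wrist_force: [0.2, 0.9, 0.3]
gripper_width: 0.0558
finger_force: 0.0
```

>>> {"fn": "servo_tool", "kwargs": {
  "series": [
    {"x": 44.5, "y": 5, "z": 0, "turn": 0, "grip": 0.65},
    {"x": 44.5, "y": 5, "z": 0, "turn": 0, "grip": 0.65},
    {"x": 44.5, "y": 5, "z": 0, "turn": 0, "grip": 0.65},
    {"x": 44.5, "y": 5, "z": 0, "turn": 0, "grip": 0.65},
    {"x": 44.5, "y": 5, "z": 0, "turn": 0, "grip": 0.65},
    {"x": 44.5, "y": 5, "z": 0, "turn": 0, "grip": 0.65},
    {"x": 44.5, "y": 5, "z": 0, "turn": 0, "grip": 0.65},
    {"x": 44.5, "y": 5, "z": 0, "turn": 0, "grip": 0.65},
    {"x": 44.5, "y": 5, "z": 0, "turn": 0, "grip": 0.65},
    {"x": 44.5, "y": 5, "z": 0, "turn": 0, "grip": 0.65},
    {"x": 0, "y": 0, "z": 0, "turn": 0, "grip": 0.65}
  ]
}}

```text
clock: 3.1
eef_pos: [0.4875, 0.2013, 0.2311]
tcp_rot: [0.68, 0.734, 0.001, -0.0]
wrist_force: [0.5, -0.2, 0.9]
gripper_width: 0.0553
finger_force: 0.0
```

>>> {"fn": "servo_tool", "kwargs": {
  "series": [
    {"x": 41, "y": -6, "z": 20, "turn": 0, "grip": 0.65},
    {"x": 41, "y": -6, "z": 20, "turn": 0, "grip": 0.65},
    {"x": 41, "y": -6, "z": 20, "turn": 0, "grip": 0.65},
    {"x": 42, "y": -6, "z": 20, "turn": 0, "grip": 0.65},
    {"x": 0, "y": 0, "z": 0, "turn": 0, "grip": 0.65},
    {"x": 0, "y": 0, "z": 0, "turn": 0, "grip": 0.65}
  ]
}}

```text
clock: 3.7
eef_pos: [0.4508, 0.3598, 0.1505]
tcp_rot: [0.68, 0.733, -0.001, -0.0]
wrist_force: [0.2, 0.0, -0.3]
gripper_width: 0.0558
finger_force: 0.0
```

Run:
```python
from h import *
im,p=cloud("wrist"); o=get_obs(); print(o["eef_pos"],o["clock"])
hsv=cv2.cvtColor(im,cv2.COLOR_RGB2HSV); z=p[...,2]
m=(hsv[...,1]<110)&(hsv[...,2]>120)&(abs(z-.042)<.006)
k,l,s,c=cv2.connectedComponentsWithStats(m.astype(np.uint8))
for i in range(1,k):
    if s[i,4]<300: continue
    r=cv2.minAreaRect((p[l==i][:,:2]*1000).astype(np.float32)); print(c[i],s[i,4],r,np.median(z[l==i]))
save("pics/w1.png",im)
```

```text
[0.45138548 0.35921869 0.15105049] 3.75
[625.89356436  97.79207921] 404 ((649.4144287109375, 465.807373046875), (16.176542282104492, 65.08256530761719), 18.122753143310547) 0.04705425578872857
[323.37325349 225.89540918] 2505 ((452.6069641113281, 362.9808044433594), (32.792720794677734, 45.83625411987305), 3.9260592460632324) 0.04267088769443217
```

View pics/w1.png

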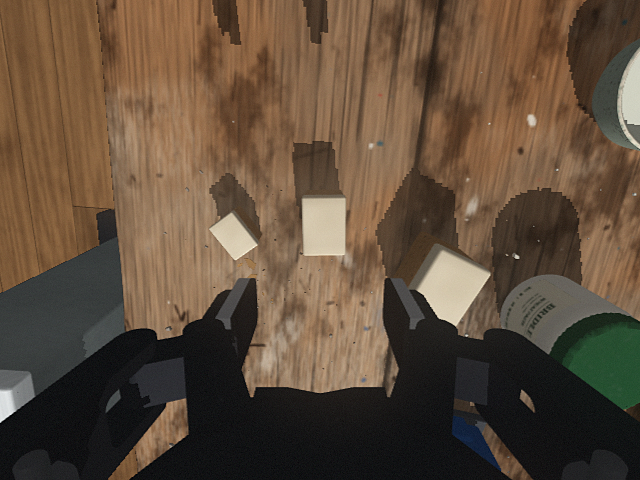

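The wrist view shows the medium block at (323,226), with the small one to its left at (234,235) and the big one to its right at (450,285). It measures 32.8x45.8 mm at (0.4526, 0.3630), matching the earlier values. Descend and grasp.

>>> {"fn": "servo_tool", "kwargs": {
  "series": [
    {"x": 3.5, "y": 1.5, "z": 30, "turn": 0, "grip": 0.65},
    {"x": 0, "y": 0, "z": 35, "turn": 0, "grip": 0.65},
    {"x": 0, "y": 0, "z": 35, "turn": 0, "grip": 0.65},
    {"x": 0, "y": 0, "z": 25, "turn": 0, "grip": 0.65},
    {"x": 0, "y": 0, "z": 14, "turn": 0, "grip": 0.65},
    {"x": 0, "y": 0, "z": 0, "turn": 0, "grip": 0.65},
    {"x": 0, "y": 0, "z": 0, "turn": 0, "grip": 0.2},
    {"x": 0, "y": 0, "z": 0, "turn": 0, "grip": 0.2},
    {"x": 0, "y": 0, "z": 0, "turn": 0, "grip": 0.2},
    {"x": 0, "y": 0, "z": 0, "turn": 0, "grip": 0.2},
    {"x": 0, "y": 0, "z": 0, "turn": 0, "grip": 0.2}
  ]
}}

```text
clock: 4.85
eef_pos: [0.4536, 0.3639, 0.0139]
tcp_rot: [0.681, 0.732, 0.001, 0.0]
wrist_force: [1.6, -3.6, 10.5]
gripper_width: 0.0325
finger_force: 60.6
```

>>> {"fn": "servo_tool", "kwargs": {
  "series": [
    {"x": 0, "y": 0, "z": -30, "turn": 0, "grip": 0.2},
    {"x": 0, "y": 0, "z": -40, "turn": 0, "grip": 0.2},
    {"x": 0, "y": 0, "z": -45, "turn": 0, "grip": 0.2},
    {"x": 0, "y": 0, "z": -45, "turn": 0, "grip": 0.2},
    {"x": 0, "y": 0, "z": 0, "turn": 0.122, "grip": 0.2},
    {"x": 0, "y": 0, "z": 0, "turn": 0.122, "grip": 0.2},
    {"x": 0, "y": 0, "z": 0, "turn": 0, "grip": 0.2}
  ]
}}

```text
clock: 5.55
eef_pos: [0.4528, 0.3637, 0.1736]
tcp_rot: [0.766, 0.643, 0.001, 0.0]
wrist_force: [-0.9, -0.5, -1.8]
gripper_width: 0.0319
finger_force: 59.9
```

Run:
```python
from h import *
o=get_obs(); print(o["eef_pos"],o["gripper_width"]); r=R.from_quat(o["tcp_rot"]).as_matrix(); print(r.round(3))
print(r.T@(np.array([.5816,.1038,.16])-o["eef_pos"])*1000)
```

```text
[0.45284596 0.36367121 0.17364728] 0.03189151370683946
[[ 0.172  0.985  0.002]
 [ 0.985 -0.172  0.001]
 [ 0.001  0.001 -1.   ]]
[-233.80337775  171.60719791   13.55900881]
```

>>> {"fn": "servo_tool", "kwargs": {
  "series": [
    {"x": -33, "y": 24.5, "z": 0, "turn": 0, "grip": 0.2},
    {"x": -33, "y": 24.5, "z": 0, "turn": 0, "grip": 0.2},
    {"x": -33, "y": 24.5, "z": 0, "turn": 0, "grip": 0.2},
    {"x": -34, "y": 24.5, "z": 0, "turn": 0, "grip": 0.2},
    {"x": -34, "y": 24.5, "z": 0, "turn": 0, "grip": 0.2},
    {"x": -34, "y": 24.5, "z": 0, "turn": 0, "grip": 0.2},
    {"x": -33, "y": 24.5, "z": 0, "turn": 0, "grip": 0.2},
    {"x": 0, "y": 0, "z": 0, "turn": 0, "grip": 0.2},
    {"x": 0, "y": 0, "z": 0, "turn": 0, "grip": 0.2}
  ]
}}

```text
clock: 6.45
eef_pos: [0.5819, 0.1028, 0.1723]
tcp_rot: [0.765, 0.645, -0.0, -0.0]
wrist_force: [-0.4, 0.6, 0.3]
gripper_width: 0.0322
finger_force: 60.0
```

Run:
```python
from h import *
im,p=cloud("wrist"); o=get_obs(); print(o["eef_pos"],o["clock"])
np.savez("w2.npz",im=im,p=p); save("pics/w2.png",im)
```

```text
[0.58148802 0.10366972 0.17227394] 6.5
```

View pics/w2.png

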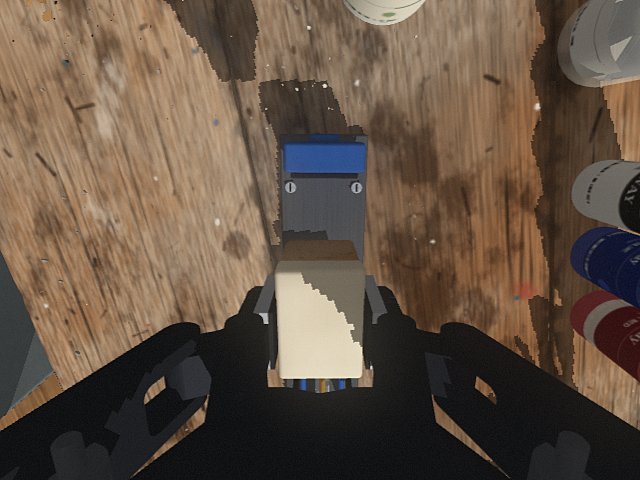

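The wrist view shows the block held squarely at (320,320). The fixed jaw is at (325,157), aligned with the image, and the bed lies in between. I'll measure the clamp frame from this view and the pad from the scene and side clouds.

Run:
```python
from h import *
D=np.load("w2.npz"); im,p=D["im"],D["p"]; hsv=cv2.cvtColor(im,cv2.COLOR_RGB2HSV); z=p[...,2]
m=(hsv[...,0]>100)&(hsv[...,0]<125)&(hsv[...,1]>150)&(abs(z-.060)<.006); m[240:]=0
r=cv2.minAreaRect((p[m][:,:2]*1000).astype(np.float32)); print("fixed top",r,np.median(z[m]))
psi=np.deg2rad(80.1); ux=np.array([np.cos(psi),np.sin(psi)]); uy=np.array([-ux[1],ux[0]])
q=p[m][:,:2]; print("along x",np.percentile(q@ux,[1,99]),"y",np.percentile(q@uy,[1,99]))
f=np.percentile(q@ux,2); oy=np.percentile(q@uy,[1,99]).mean(); O=(f-.098)*ux+oy*uy
b=(abs(z-.010)<.003)&(hsv[...,1]<90)&(hsv[...,2]<110); b[280:]=0; b[:,:260]=0; b[:,390:]=0
q=p[b][:,:2]-O; print("O",O,"bed x max",np.percentile(q@ux,99),"y",np.percentile(q@uy,[1,99]))
for n in("scene","side"):
    D=np.load(f"{n}0.npz"); P=D["p"]; c=np.stack([(P[...,:2]-O)@ux,(P[...,:2]-O)@uy,P[...,2]],-1)
    k=(abs(c[...,1])<.022)&(c[...,2]>.045)&(c[...,2]<.07)&(c[...,0]>-.08)&(c[...,0]<.13)
    print(n,[(round(a*1000),x) for x,a in zip(*np.histogram(c[k][:,0],bins=np.arange(-.08,.131,.005)))])
    k=(abs(c[...,1])<.03)&(c[...,2]>.085)&(c[...,0]<-.05)&(c[...,0]>-.2)&(c[...,2]<.12)
    print("bar",np.percentile(c[k],[2,50,98],axis=0).round(4).tolist())
o=get_obs(); e=o["eef_pos"][:2]-O; print("tcp in clamp",e@ux,e@uy)
```

```text
fixed top ((593.6920166015625, 155.62496948242188), (21.52033805847168, 58.267784118652344), 80.35588073730469) 0.06037271525089527
along x [0.24475643 0.26483723] y [-0.58634752 -0.53044908]
O [0.57532772 0.04863872] bed x max 0.12454359216500496 y [-0.03643591  0.03845173]
scene [(-80, np.int64(0)), (-75, np.int64(0)), (-70, np.int64(0)), (-65, np.int64(7)), (-60, np.int64(21)), (-55, np.int64(25)), (-50, np.int64(22)), (-45, np.int64(12)), (-40, np.int64(26)), (-35, np.int64(29)), (-30, np.int64(26)), (-25, np.int64(41)), (-20, np.int64(2)), (-15, np.int64(1)), (-10, np.int64(1)), (-5, np.int64(30)), (0, np.int64(34)), (5, np.int64(0)), (10, np.int64(0)), (15, np.int64(0)), (20, np.int64(0)), (25, np.int64(0)), (30, np.int64(0)), (35, np.int64(0)), (40, np.int64(0)), (45, np.int64(0)), (50, np.int64(0)), (55, np.int64(0)), (60, np.int64(0)), (65, np.int64(0)), (70, np.int64(0)), (75, np.int64(0)), (80, np.int64(0)), (85, np.int64(0)), (90, np.int64(3)), (95, np.int64(22)), (100, np.int64(28)), (105, np.int64(28)), (110, np.int64(33)), (115, np.int64(32)), (120, np.int64(24)), (125
[... 383 characters left out ...]
p.int64(0)), (-10, np.int64(12)), (-5, np.int64(69)), (0, np.int64(42)), (5, np.int64(0)), (10, np.int64(0)), (15, np.int64(0)), (20, np.int64(0)), (25, np.int64(0)), (30, np.int64(0)), (35, np.int64(0)), (40, np.int64(0)), (45, np.int64(0)), (50, np.int64(0)), (55, np.int64(0)), (60, np.int64(0)), (65, np.int64(0)), (70, np.int64(0)), (75, np.int64(0)), (80, np.int64(0)), (85, np.int64(0)), (90, np.int64(12)), (95, np.int64(15)), (100, np.int64(36)), (105, np.int64(39)), (110, np.int64(42)), (115, np.int64(120)), (120, np.int64(11)), (125, np.int64(0))]
bar [[-0.1305, -0.028, 0.0856], [-0.1218, 0.0007, 0.0942], [-0.1181, 0.0283, 0.0987]]
tcp in clamp 0.05527069169446058 0.003392862333347651
```

The pad face is at clamp x ≈ 3.5 mm, so the middle of the mouth is ≈ 50.5 mm. The bar at rest is at x = -122 as stated, which confirms the frame. I'll shift by x -5, y +3.5 and lower.

>>> {"fn": "servo_tool", "kwargs": {
  "series": [
    {"x": -5, "y": 3.5, "z": 25, "turn": 0, "grip": 0.2},
    {"x": 0, "y": 0, "z": 30, "turn": 0, "grip": 0.2},
    {"x": 0, "y": 0, "z": 30, "turn": 0, "grip": 0.2},
    {"x": 0, "y": 0, "z": 30, "turn": 0, "grip": 0.2},
    {"x": 0, "y": 0, "z": 20, "turn": 0, "grip": 0.2},
    {"x": 0, "y": 0, "z": 8, "turn": 0, "grip": 0.2},
    {"x": 0, "y": 0, "z": 3, "turn": 0, "grip": 0.2},
    {"x": 0, "y": 0, "z": 1, "turn": 0, "grip": 0.2},
    {"x": 0, "y": 0, "z": 0, "turn": 0, "grip": 0.2}
  ]
}}

```text
clock: 7.4
eef_pos: [0.585, 0.0985, 0.0263]
tcp_rot: [0.765, 0.644, 0.001, 0.0]
wrist_force: [-0.5, 0.6, -0.9]
gripper_width: 0.0321
finger_force: 60.0
```

>>> {"fn": "servo_tool", "kwargs": {
  "series": [
    {"x": 0, "y": 0, "z": 1.5, "turn": 0, "grip": 0.2},
    {"x": 0, "y": 0, "z": 1, "turn": 0, "grip": 0.2},
    {"x": 0, "y": 0, "z": 0, "turn": 0, "grip": 0.2}
  ]
}}

```text
clock: 7.7
eef_pos: [0.585, 0.0982, 0.024]
tcp_rot: [0.765, 0.644, 0.001, 0.0]
wrist_force: [-3.5, 0.2, 12.6]
gripper_width: 0.0316
finger_force: 61.5
```

>>> {"fn": "servo_tool", "kwargs": {
  "series": [
    {"x": 0, "y": 0, "z": 0, "turn": 0, "grip": 0.45},
    {"x": 0, "y": 0, "z": 0, "turn": 0, "grip": 0.65},
    {"x": 0, "y": 0, "z": 0, "turn": 0, "grip": 0.65},
    {"x": 0, "y": 0, "z": 0, "turn": 0, "grip": 0.65},
    {"x": 0, "y": 0, "z": 0, "turn": 0, "grip": 0.65},
    {"x": 0, "y": 0, "z": -20, "turn": 0, "grip": 0.65},
    {"x": 0, "y": 0, "z": -35, "turn": 0, "grip": 0.65},
    {"x": 0, "y": 0, "z": -45, "turn": 0, "grip": 0.65},
    {"x": 0, "y": 0, "z": -45, "turn": 0, "grip": 0.65},
    {"x": 0, "y": 0, "z": 0, "turn": 0, "grip": 0},
    {"x": 0, "y": 0, "z": 0, "turn": 0, "grip": 0}
  ]
}}

```text
clock: 8.8
eef_pos: [0.585, 0.0983, 0.169]
tcp_rot: [0.765, 0.644, 0.001, 0.001]
wrist_force: [0.3, 0.1, 0.3]
gripper_width: 0.0269
finger_force: 0.0
```

```bash
cat >> h.py <<'E'
O=np.array([.5753,.0486]); psi=np.deg2rad(80.1); ux=np.array([np.cos(psi),np.sin(psi)]); uy=np.array([-ux[1],ux[0]])
def clampf(P): return np.stack([(P[...,:2]-O)@ux,(P[...,:2]-O)@uy,P[...,2]],-1)*1000
def state(n):
    im,P=cloud(n); c=clampf(P); hsv=cv2.cvtColor(im,cv2.COLOR_RGB2HSV)
    m=(hsv[...,1]<110)&(hsv[...,2]>110)&(abs(c[...,2]-52)<5)&(abs(c[...,1])<35)&(c[...,0]>8)&(c[...,0]<105)
    if m.sum()>30:
        r=cv2.minAreaRect(c[m][:,:2].astype(np.float32)); print(n,"felt",m.sum(),np.round(r[0],1),np.round(r[1],1),round(r[2],1),"z",np.median(c[m][:,2]).round(1))
    k=(abs(c[...,1])<20)&(c[...,2]>48)&(c[...,2]<66)&(c[...,0]>-90)&(c[...,0]<130)
    x=c[k][:,0]; h,b=np.histogram(x,bins=np.arange(-90,131,4)); print([(int(q),int(w)) for q,w in zip(b,h)])
    o=get_obs(); e=clampf(o["eef_pos"]); print("tcp",e.round(1)); return im,c
E
python3 - <<'E'
from h import *
state("wrist"); state("side")
E
```

```text
wrist felt 2403 [50.  -0.3] [46.3 32.7] 0.8 z 52.6
[(-90, 0), (-86, 0), (-82, 0), (-78, 0), (-74, 0), (-70, 0), (-66, 20), (-62, 185), (-58, 174), (-54, 190), (-50, 69), (-46, 52), (-42, 197), (-38, 205), (-34, 209), (-30, 237), (-26, 363), (-22, 0), (-18, 0), (-14, 0), (-10, 47), (-6, 240), (-2, 361), (2, 0), (6, 0), (10, 0), (14, 0), (18, 0), (22, 0), (26, 124), (30, 199), (34, 209), (38, 201), (42, 203), (46, 206), (50, 218), (54, 212), (58, 215), (62, 231), (66, 218), (70, 207), (74, 0), (78, 0), (82, 0), (86, 0), (90, 23), (94, 304), (98, 300), (102, 336), (106, 296), (110, 325), (114, 337), (118, 114), (122, 0), (126, 0)]
tcp [ 50.4  -0.2 167.7]
side felt 262 [50.9 -0.2] [47.6 34.9] 1.2 z 51.9
[(-90, 0), (-86, 0), (-82, 0), (-78, 0), (-74, 0), (-70, 0), (-66, 5), (-62, 14), (-58, 15), (-54, 2), (-50, 0), (-46, 4), (-42, 16), (-38, 26), (-34, 18), (-30, 32), (-26, 47), (-22, 0), (-18, 0), (-14, 0), (-10, 10), (-6, 23), (-2, 67), (2, 2), (6, 0), (10, 0), (14, 0), (18, 0), (22, 0), (26, 13), (30, 19), (34, 16), (38, 21), (42, 19), (46, 21), (50, 20), (54, 24), (58, 19), (62, 23), (66, 26), (70, 26), (74, 6), (78, 0), (82, 0), (86, 0), (90, 2), (94, 13), (98, 22), (102, 27), (106, 29), (110, 24), (114, 46), (118, 69), (122, 0), (126, 0)]
tcp [ 50.2   0.2 167. ]
```

The block stands at clamp (50, 0) with its top at 52 mm, square to within 1°, and the pad is free. Now go behind the bar.

>>> {"fn": "servo_tool", "kwargs": {
  "series": [
    {"x": -43, "y": 0, "z": 0, "turn": 0, "grip": 0},
    {"x": -43, "y": 0, "z": 0, "turn": 0, "grip": 0},
    {"x": -43, "y": 0, "z": 0, "turn": 0, "grip": 0},
    {"x": -43, "y": 0, "z": 0, "turn": 0, "grip": 0},
    {"x": -43, "y": 0, "z": 0, "turn": 0, "grip": 0},
    {"x": 0, "y": 0, "z": 0, "turn": 0, "grip": 0},
    {"x": 0, "y": 0, "z": 30, "turn": 0, "grip": 0},
    {"x": 0, "y": 0, "z": 30, "turn": 0, "grip": 0},
    {"x": 0, "y": 0, "z": 20, "turn": 0, "grip": 0},
    {"x": 0, "y": 0, "z": 10, "turn": 0, "grip": 0},
    {"x": 0, "y": 0, "z": 0, "turn": 0, "grip": 0}
  ]
}}

```text
clock: 10.0
eef_pos: [0.5465, -0.1131, 0.0759]
tcp_rot: [0.765, 0.644, -0.001, -0.002]
wrist_force: [-0.4, 0.8, 0.1]
gripper_width: -0.0002
finger_force: 0.0
```

>>> {"fn": "servo_tool", "kwargs": {
  "series": [
    {"x": 6, "y": 0, "z": 0, "turn": 0, "grip": 0},
    {"x": 6, "y": 0, "z": 0, "turn": 0, "grip": 0},
    {"x": 6, "y": 0, "z": 0, "turn": 0, "grip": 0},
    {"x": 6, "y": 0, "z": 0, "turn": 0, "grip": 0},
    {"x": 6, "y": 0, "z": 0, "turn": 0, "grip": 0},
    {"x": 6, "y": 0, "z": 0, "turn": 0, "grip": 0},
    {"x": 0, "y": 0, "z": 0, "turn": 0, "grip": 0}
  ]
}}

```text
clock: 10.7
eef_pos: [0.5543, -0.0775, 0.078]
tcp_rot: [0.765, 0.644, 0.0, 0.0]
wrist_force: [0.9, -3.9, 1.2]
gripper_width: 0.0001
finger_force: 1.4
```

```bash
cat >> h.py <<'E'
def look(png=None):
    im,c=state("wrist"); o=get_obs(); print("force along clamp x,y,z",(o["wrist_force"][:2]@ux).round(1),(o["wrist_force"][:2]@uy).round(1),o["wrist_force"][2].round(1),"t",o["clock"])
    hsv=cv2.cvtColor(im,cv2.COLOR_RGB2HSV); m=(hsv[...,0]<15)&(hsv[...,1]>180)&(hsv[...,2]>120)&(c[...,2]>82)&(c[...,2]<110)&(abs(c[...,1])<40)&(c[...,0]<-60)&(c[...,0]>-150)
    if m.sum()>10: print("bar",m.sum(),np.percentile(c[m],[2,50,98],axis=0).round(1).tolist())
    if png: save(png,im)
E
python3 - <<'E'
from h import *
look("pics/w3.png")
E
```

```text
[(-90, 0), (-86, 0), (-82, 0), (-78, 0), (-74, 0), (-70, 0), (-66, 251), (-62, 662), (-58, 737), (-54, 744), (-50, 754), (-46, 756), (-42, 695), (-38, 920), (-34, 929), (-30, 942), (-26, 957), (-22, 402), (-18, 1), (-14, 0), (-10, 0), (-6, 230), (-2, 0), (2, 0), (6, 0), (10, 0), (14, 0), (18, 0), (22, 0), (26, 0), (30, 0), (34, 0), (38, 0), (42, 0), (46, 0), (50, 0), (54, 0), (58, 0), (62, 0), (66, 0), (70, 0), (74, 0), (78, 0), (82, 0), (86, 0), (90, 0), (94, 0), (98, 0), (102, 0), (106, 0), (110, 0), (114, 0), (118, 0), (122, 0), (126, 0)]
tcp [-128.2   -1.    77.9]
force along clamp x,y,z -2.5 -1.3 2.7 t 10.75
bar 5354 [[-114.1, -29.9, 95.2], [-106.7, 0.1, 100.3], [-101.4, 32.1, 102.1]]
```

View pics/w3.png

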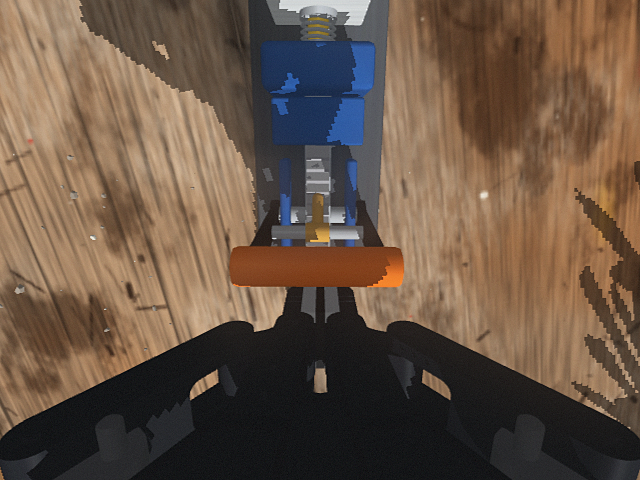

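Wrist view: the orange bar (318,267) is held by the fingertips (320,310), the jaw is at (318,70) and the yellow stem at (318,28). The bar's centre is at about -107, an offset of about 20 mm from the TCP. Finish the stroke.

>>> {"fn": "servo_tool", "kwargs": {
  "series": [
    {"x": 6, "y": 0, "z": 0, "turn": 0, "grip": 0},
    {"x": 6, "y": 0, "z": 0, "turn": 0, "grip": 0},
    {"x": 6, "y": 0, "z": 0, "turn": 0, "grip": 0},
    {"x": 6, "y": 0, "z": 0, "turn": 0, "grip": 0},
    {"x": 4, "y": 0, "z": 0, "turn": 0, "grip": 0},
    {"x": 1, "y": 0, "z": 0, "turn": 0, "grip": 0},
    {"x": 0, "y": 0, "z": 0, "turn": 0, "grip": 0}
  ]
}}

```text
clock: 11.45
eef_pos: [0.5584, -0.0503, 0.0774]
tcp_rot: [0.765, 0.644, -0.001, 0.0]
wrist_force: [-2.0, -17.0, -4.3]
gripper_width: -0.0
finger_force: 8.4
```

Run:
```python
from h import *
look(); state("side")
```

```text
wrist felt 972 [12.7  1. ] [ 5.4 45.8] 0.0 z 55.6
[(-90, 1), (-86, 4), (-82, 0), (-78, 0), (-74, 0), (-70, 0), (-66, 192), (-62, 624), (-58, 645), (-54, 642), (-50, 638), (-46, 715), (-42, 71), (-38, 0), (-34, 0), (-30, 174), (-26, 822), (-22, 880), (-18, 893), (-14, 888), (-10, 678), (-6, 0), (-2, 0), (2, 0), (6, 0), (10, 1463), (14, 992), (18, 73), (22, 0), (26, 0), (30, 0), (34, 0), (38, 0), (42, 0), (46, 0), (50, 0), (54, 0), (58, 0), (62, 0), (66, 0), (70, 0), (74, 0), (78, 0), (82, 0), (86, 0), (90, 0), (94, 0), (98, 0), (102, 0), (106, 0), (110, 0), (114, 0), (118, 0), (122, 0), (126, 0)]
tcp [-100.3   -0.3   77.4]
force along clamp x,y,z -15.8 -0.9 -5.2 t 11.5
bar 5201 [[-87.4, -30.1, 91.6], [-79.7, -1.6, 96.8], [-74.1, 31.9, 98.6]]
side felt 280 [42.  -1.2] [65.3 36.6] 5.8 z 52.0
[(-90, 11), (-86, 0), (-82, 0), (-78, 0), (-74, 0), (-70, 0), (-66, 6), (-62, 14), (-58, 16), (-54, 15), (-50, 16), (-46, 21), (-42, 6), (-38, 0), (-34, 0), (-30, 2), (-26, 13), (-22, 21), (-18, 21), (-14, 27), (-10, 60), (-6, 13), (-2, 0), (2, 0), (6, 0), (10, 20), (14, 48), (18, 32), (22, 0), (26, 14), (30, 16), (34, 21), (38, 18), (42, 20), (46, 21), (50, 22), (54, 20), (58, 24), (62, 27), (66, 18), (70, 29), (74, 2), (78, 0), (82, 0), (86, 0), (90, 5), (94, 13), (98, 17), (102, 29), (106, 30), (110, 24), (114, 52), (118, 66), (122, 0), (126, 0)]
tcp [-100.3   -0.3   77.4]
```

The first stroke is at its end stop, and the pad advanced from about +2 to about +19 mm. Return, then the second stroke.

>>> {"fn": "servo_tool", "kwargs": {
  "series": [
    {"x": -10, "y": 0, "z": 0, "turn": 0, "grip": 0},
    {"x": -10, "y": 0, "z": 0, "turn": 0, "grip": 0},
    {"x": -10, "y": 0, "z": 0, "turn": 0, "grip": 0},
    {"x": -10, "y": 0, "z": 0, "turn": 0, "grip": 0},
    {"x": -8, "y": 0, "z": 0, "turn": 0, "grip": 0},
    {"x": 0, "y": 0, "z": 0, "turn": 0, "grip": 0},
    {"x": 0, "y": 0, "z": 0, "turn": 0, "grip": 0}
  ]
}}

```text
clock: 12.25
eef_pos: [0.5507, -0.0971, 0.0778]
tcp_rot: [0.765, 0.644, 0.0, -0.0]
wrist_force: [0.2, 0.1, 0.1]
gripper_width: 0.0003
finger_force: 0.0
```

Run:
```python
from h import *
look()
```

```text
[(-90, 0), (-86, 0), (-82, 0), (-78, 0), (-74, 0), (-70, 0), (-66, 307), (-62, 762), (-58, 794), (-54, 825), (-50, 823), (-46, 822), (-42, 68), (-38, 0), (-34, 0), (-30, 799), (-26, 408), (-22, 0), (-18, 0), (-14, 0), (-10, 0), (-6, 0), (-2, 0), (2, 0), (6, 0), (10, 0), (14, 0), (18, 0), (22, 0), (26, 0), (30, 0), (34, 0), (38, 0), (42, 0), (46, 0), (50, 0), (54, 0), (58, 0), (62, 0), (66, 0), (70, 0), (74, 0), (78, 0), (82, 0), (86, 0), (90, 0), (94, 0), (98, 0), (102, 0), (106, 0), (110, 0), (114, 0), (118, 0), (122, 0), (126, 0)]
tcp [-147.5   -0.8   77.8]
force along clamp x,y,z 0.3 0.1 -0.8 t 12.3
bar 4119 [[-132.5, -30.1, 93.2], [-124.8, -4.0, 97.2], [-119.7, 32.3, 98.8]]
```

>>> {"fn": "servo_tool", "kwargs": {
  "series": [
    {"x": 6, "y": 0, "z": 0, "turn": 0, "grip": 0},
    {"x": 6, "y": 0, "z": 0, "turn": 0, "grip": 0},
    {"x": 6, "y": 0, "z": 0, "turn": 0, "grip": 0},
    {"x": 6, "y": 0, "z": 0, "turn": 0, "grip": 0},
    {"x": 6, "y": 0, "z": 0, "turn": 0, "grip": 0},
    {"x": 6, "y": 0, "z": 0, "turn": 0, "grip": 0},
    {"x": 6, "y": 0, "z": 0, "turn": 0, "grip": 0},
    {"x": 5, "y": 0, "z": 0, "turn": 0, "grip": 0},
    {"x": 0, "y": 0, "z": 0, "turn": 0, "grip": 0}
  ]
}}

```text
clock: 13.2
eef_pos: [0.5584, -0.0506, 0.0774]
tcp_rot: [0.765, 0.645, -0.001, 0.0]
wrist_force: [-1.1, -12.3, -3.2]
gripper_width: -0.0001
finger_force: 5.9
```

Run:
```python
from h import *
look(); state("side")
```

```text
[(-90, 2), (-86, 3), (-82, 0), (-78, 0), (-74, 0), (-70, 0), (-66, 176), (-62, 628), (-58, 641), (-54, 675), (-50, 677), (-46, 647), (-42, 113), (-38, 0), (-34, 0), (-30, 0), (-26, 0), (-22, 0), (-18, 0), (-14, 0), (-10, 919), (-6, 953), (-2, 959), (2, 982), (6, 966), (10, 165), (14, 0), (18, 0), (22, 0), (26, 0), (30, 0), (34, 0), (38, 0), (42, 0), (46, 0), (50, 0), (54, 0), (58, 0), (62, 0), (66, 0), (70, 0), (74, 0), (78, 0), (82, 0), (86, 0), (90, 0), (94, 0), (98, 0), (102, 0), (106, 0), (110, 0), (114, 0), (118, 0), (122, 0), (126, 0)]
tcp [-100.7   -0.4   77.4]
force along clamp x,y,z -10.5 -2.2 -2.4 t 13.25
bar 5169 [[-87.6, -30.1, 91.9], [-79.9, -1.7, 96.9], [-74.3, 31.9, 98.7]]
side felt 293 [55.3  3. ] [57.2 41.8] 3.3 z 52.0
[(-90, 10), (-86, 0), (-82, 0), (-78, 0), (-74, 0), (-70, 0), (-66, 7), (-62, 13), (-58, 14), (-54, 17), (-50, 16), (-46, 22), (-42, 8), (-38, 0), (-34, 0), (-30, 0), (-26, 0), (-22, 0), (-18, 0), (-14, 0), (-10, 9), (-6, 19), (-2, 25), (2, 18), (6, 45), (10, 46), (14, 0), (18, 0), (22, 0), (26, 15), (30, 31), (34, 48), (38, 17), (42, 24), (46, 24), (50, 20), (54, 19), (58, 22), (62, 20), (66, 24), (70, 22), (74, 22), (78, 32), (82, 5), (86, 0), (90, 5), (94, 11), (98, 21), (102, 29), (106, 27), (110, 24), (114, 46), (118, 69), (122, 1), (126, 0)]
tcp [-100.8   -0.4   77.4]
```

The jaw advanced again. The block's front is now at about 82 mm, leaving about 15 mm before it meets the fixed jaw. Return and do the third stroke.

>>> {"fn": "servo_tool", "kwargs": {
  "series": [
    {"x": -10, "y": 0, "z": 0, "turn": 0, "grip": 0},
    {"x": -10, "y": 0, "z": 0, "turn": 0, "grip": 0},
    {"x": -10, "y": 0, "z": 0, "turn": 0, "grip": 0},
    {"x": -10, "y": 0, "z": 0, "turn": 0, "grip": 0},
    {"x": -7, "y": 0, "z": 0, "turn": 0, "grip": 0},
    {"x": 0, "y": 0, "z": 0, "turn": 0, "grip": 0},
    {"x": 0, "y": 0, "z": 0, "turn": 0, "grip": 0}
  ]
}}

```text
clock: 14.0
eef_pos: [0.5508, -0.0971, 0.0779]
tcp_rot: [0.765, 0.644, 0.0, 0.0]
wrist_force: [0.5, 0.2, -0.0]
gripper_width: -0.0001
finger_force: 0.0
```

>>> {"fn": "servo_tool", "kwargs": {
  "series": [
    {"x": 6, "y": 0, "z": 0, "turn": 0, "grip": 0},
    {"x": 6, "y": 0, "z": 0, "turn": 0, "grip": 0},
    {"x": 6, "y": 0, "z": 0, "turn": 0, "grip": 0},
    {"x": 6, "y": 0, "z": 0, "turn": 0, "grip": 0},
    {"x": 6, "y": 0, "z": 0, "turn": 0, "grip": 0},
    {"x": 6, "y": 0, "z": 0, "turn": 0, "grip": 0},
    {"x": 6, "y": 0, "z": 0, "turn": 0, "grip": 0},
    {"x": 5, "y": 0, "z": 0, "turn": 0, "grip": 0},
    {"x": 0, "y": 0, "z": 0, "turn": 0, "grip": 0}
  ]
}}

```text
clock: 14.9
eef_pos: [0.5584, -0.0506, 0.0773]
tcp_rot: [0.765, 0.645, -0.001, 0.0]
wrist_force: [-0.3, -13.4, -3.8]
gripper_width: 0.0004
finger_force: 6.4
```

Run:
```python
from h import *
look(); im,c=state("side")
save("pics/s3.png",cv2.resize(im[200:330,220:350],None,fx=4.5,fy=4.5,interpolation=2))
```

```text
[(-90, 3), (-86, 1), (-82, 0), (-78, 0), (-74, 0), (-70, 0), (-66, 190), (-62, 614), (-58, 644), (-54, 675), (-50, 655), (-46, 653), (-42, 114), (-38, 0), (-34, 0), (-30, 0), (-26, 0), (-22, 0), (-18, 0), (-14, 0), (-10, 0), (-6, 0), (-2, 0), (2, 0), (6, 951), (10, 1080), (14, 1048), (18, 986), (22, 2), (26, 0), (30, 0), (34, 0), (38, 0), (42, 0), (46, 0), (50, 0), (54, 0), (58, 0), (62, 0), (66, 0), (70, 0), (74, 0), (78, 0), (82, 0), (86, 0), (90, 0), (94, 0), (98, 0), (102, 0), (106, 0), (110, 0), (114, 0), (118, 0), (122, 0), (126, 0)]
tcp [-100.8   -0.4   77.3]
force along clamp x,y,z -11.7 -1.6 -4.5 t 14.95
bar 5214 [[-87.5, -30.0, 92.0], [-79.9, -1.7, 96.9], [-74.3, 32.0, 98.7]]
side felt 265 [52.7  2. ] [87.1 44.8] 4.5 z 52.2
[(-90, 2), (-86, 1), (-82, 0), (-78, 0), (-74, 0), (-70, 0), (-66, 5), (-62, 20), (-58, 15), (-54, 14), (-50, 18), (-46, 14), (-42, 8), (-38, 0), (-34, 0), (-30, 0), (-26, 0), (-22, 0), (-18, 0), (-14, 0), (-10, 0), (-6, 0), (-2, 0), (2, 0), (6, 4), (10, 19), (14, 16), (18, 26), (22, 28), (26, 69), (30, 1), (34, 0), (38, 16), (42, 30), (46, 52), (50, 20), (54, 21), (58, 23), (62, 21), (66, 25), (70, 17), (74, 24), (78, 23), (82, 21), (86, 12), (90, 5), (94, 14), (98, 22), (102, 24), (106, 28), (110, 33), (114, 45), (118, 67), (122, 0), (126, 0)]
tcp [-100.8   -0.4   77.3]
```

View pics/s3.png

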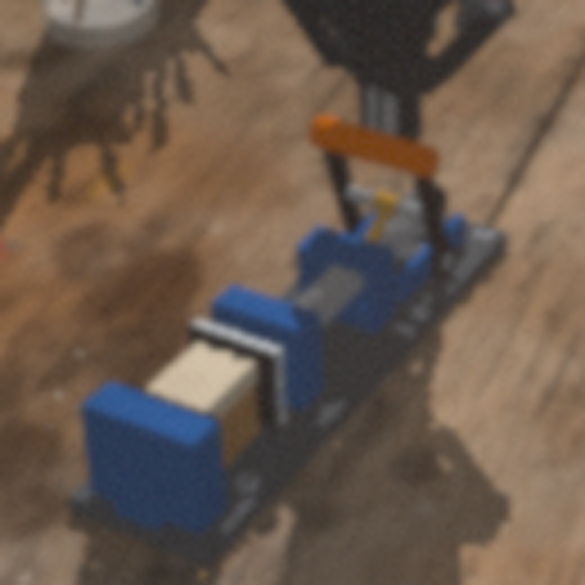

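The block now touches the fixed jaw, with the pad plate on its rear face and the lever fully pressed. By jaw advance (about 52 mm in total) the pad is pressed roughly 2–4 mm. I'll record the jaw's rear edge, return, and press the fourth stroke gradually, aiming for about 4 mm beyond this jaw position.

```bash
cat >> h.py <<'E'
def jaw():
    for n in("wrist","side"):
        im,P=cloud(n); c=clampf(P); hsv=cv2.cvtColor(im,cv2.COLOR_RGB2HSV)
        b=(hsv[...,0]>100)&(hsv[...,0]<125)&(hsv[...,1]>150)&(abs(c[...,1])<23)
        t=b&(abs(c[...,2]-58)<5)&(c[...,0]>-15)&(c[...,0]<60); x=c[t][:,0]
        print(n,"jaw top",t.sum(),"back/mean/front",np.percentile(x,[3]).round(1),x.mean().round(1),np.percentile(x,[97]).round(1))
        q=(hsv[...,1]<70)&(hsv[...,2]>60)&(abs(c[...,1])<20)&(c[...,2]>53)&(c[...,2]<63)&(c[...,0]>20)&(c[...,0]<65)
        if q.sum()>8: print(n,"plate top x",q.sum(),np.percentile(c[q][:,0],[3,50,97]).round(1))
    o=get_obs(); f=o["wrist_force"]; print("tcp",clampf(o["eef_pos"]).round(1),"Fx",(f[:2]@ux).round(1),"t",o["clock"])
E
python3 -c "
from h import *
jaw()"
```

```text
wrist jaw top 4297 back/mean/front [8.5] 14.6 [21.2]
side jaw top 53 back/mean/front [15.8] 21.7 [27.]
side plate top x 81 [39.6 46.1 59.3]
tcp [-100.8   -0.4   77.3] Fx -11.1 t 15.1
```

>>> {"fn": "servo_tool", "kwargs": {
  "series": [
    {"x": -10, "y": 0, "z": 0, "turn": 0, "grip": 0},
    {"x": -10, "y": 0, "z": 0, "turn": 0, "grip": 0},
    {"x": -10, "y": 0, "z": 0, "turn": 0, "grip": 0},
    {"x": -10, "y": 0, "z": 0, "turn": 0, "grip": 0},
    {"x": -7, "y": 0, "z": 0, "turn": 0, "grip": 0},
    {"x": 0, "y": 0, "z": 0, "turn": 0, "grip": 0},
    {"x": 0, "y": 0, "z": 0, "turn": 0, "grip": 0}
  ]
}}

```text
clock: 15.8
eef_pos: [0.5508, -0.097, 0.0779]
tcp_rot: [0.765, 0.644, 0.0, 0.0]
wrist_force: [0.4, 0.7, -0.3]
gripper_width: 0.0001
finger_force: 0.0
```

```bash
python3 -c "
from h import *
jaw()"
```

```text
Traceback (most recent call last):
  File "h.py", line 35, in jaw
    print(n,"jaw top",t.sum(),"back/mean/front",np.percentile(x,[3]).round(1),x.mean().round(1),np.percentile(x,[97]).round(1))
                                                ~~~~~~~~~~~~~^^^^^^^
IndexError: index -1 is out of bounds for axis 0 with size 0
```

>>> {"fn": "servo_tool", "kwargs": {
  "series": [
    {"x": 5, "y": 0, "z": 0, "turn": 0, "grip": 0},
    {"x": 5, "y": 0, "z": 0, "turn": 0, "grip": 0},
    {"x": 4, "y": 0, "z": 0, "turn": 0, "grip": 0},
    {"x": 3, "y": 0, "z": 0, "turn": 0, "grip": 0},
    {"x": 0, "y": 0, "z": 0, "turn": 0, "grip": 0},
    {"x": 0, "y": 0, "z": 0, "turn": 0, "grip": 0}
  ]
}}

```text
clock: 16.45
eef_pos: [0.5538, -0.08, 0.0779]
tcp_rot: [0.765, 0.644, 0.0, 0.0]
wrist_force: [0.4, -5.4, 3.1]
gripper_width: 0.0004
finger_force: 2.1
```

```bash
python3 -c "
from h import *
jaw()"
```

```text
Traceback (most recent call last):
  File "h.py", line 35, in jaw
    print(n,"jaw top",t.sum(),"back/mean/front",np.percentile(x,[3]).round(1),x.mean().round(1),np.percentile(x,[97]).round(1))
                                                ~~~~~~~~~~~~~^^^^^^^
IndexError: index -1 is out of bounds for axis 0 with size 0
```

```bash
sed -i 's/for n in("wrist","side"):/for n in("wrist","side","scene"):/; s/^        print(n,"jaw top"/        if t.sum()<5: continue\n&/' h.py; python3 -c "
from h import *
jaw()"
```

```text
side jaw top 62 back/mean/front [13.3] 19.2 [25.3]
side plate top x 76 [39.5 45.1 61.7]
scene jaw top 102 back/mean/front [9.9] 19.3 [28.3]
scene plate top x 55 [41.8 51.8 62.5]
tcp [-130.7   -0.9   77.8] Fx -4.5 t 16.65
```

>>> {"fn": "servo_tool", "kwargs": {
  "series": [
    {"x": 3, "y": 0, "z": 0, "turn": 0, "grip": 0},
    {"x": 2, "y": 0, "z": 0, "turn": 0, "grip": 0},
    {"x": 0, "y": 0, "z": 0, "turn": 0, "grip": 0},
    {"x": 0, "y": 0, "z": 0, "turn": 0, "grip": 0}
  ]
}}

```text
clock: 17.05
eef_pos: [0.5545, -0.0754, 0.0778]
tcp_rot: [0.765, 0.644, -0.0, 0.0]
wrist_force: [0.4, -4.4, 3.7]
gripper_width: -0.0001
finger_force: 2.7
```

```bash
python3 -c "
from h import *
jaw()"
```

```text
side jaw top 65 back/mean/front [15.] 21.0 [26.2]
side plate top x 82 [39.1 46.  62.1]
scene jaw top 104 back/mean/front [11.4] 20.7 [29.7]
scene plate top x 55 [41.2 52.7 63.5]
tcp [-125.8   -0.8   77.9] Fx -5.2 t 17.2
```

Run:
```python
from h import *
for n in("side","scene"):
  D=np.load(n+"0.npz"); now=cloud(n)
  for nm,im,P,lo in (("start",D["im"],D["p"],-45),("now",*now,5)):
    c=clampf(P); hsv=cv2.cvtColor(im,cv2.COLOR_RGB2HSV); w=abs(c[...,1])<23
    b=(hsv[...,0]>100)&(hsv[...,0]<125)&(hsv[...,1]>150)&w
    t=b&(abs(c[...,2]-58)<5)&(c[...,0]>lo)&(c[...,0]<lo+45); x=c[t][:,0]
    # pad plate: white plate top, strip along y away from felt (16<|y|<23)
    q=(~b)&(abs(c[...,1])>17.5)&w&(c[...,2]>53)&(c[...,2]<62)&(c[...,0]>lo+28)&(c[...,0]<lo+60)
    y=c[q][:,0]; print(n,nm,"jaw",t.sum(),np.percentile(x,[3,50,97]).round(1),x.mean().round(2),"plate",q.sum(),np.percentile(y,[5,50,95]).round(1) if q.any() else "",y.mean().round(2))
im=grab_frame("scene")[0]; save("pics/sc4.png",cv2.resize(im[195:285,225:355],None,fx=6,fy=6,interpolation=2))
```

```text
side start jaw 69 [-43.5 -33.9 -26.7] -34.48 plate 11 [-5.5 -1.4  1.5] -1.98
side now jaw 68 [15.  21.6 26.5] 20.81 plate 17 [40.5 44.7 48.2] 44.4
scene start jaw 103 [-41.  -32.  -22.5] -31.91 plate 9 [-4.3 -1.6  2.7] -1.21
scene now jaw 101 [11.6 21.  29.3] 20.56 plate 15 [42.8 48.  58.2] 48.99
```

View pics/sc4.png

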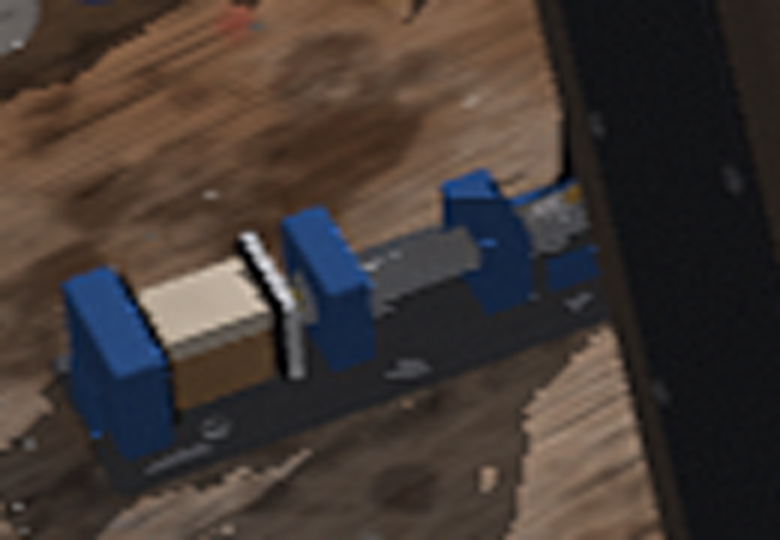

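The scene crop shows the block between the jaws, with the white plate and black rubber against it at (270,300). A gap with the yellow stem remains before the jaw at (300,290). I'll measure that gap more precisely with colour profiles along clamp x at z ≈ 57 mm, now and at the start.

```bash
cat >> h.py <<'E'
def prof(im,n,xs,z=57.5,ys=(-16,-8,8,16)):
    K,e,A=cam(n); out=[]
    for y in ys:
        w=np.column_stack([O+ (x*ux+y*uy)/1000 for x in xs]).T; w=np.column_stack([w,np.full(len(xs),z/1000)])
        c=(w-e)@A; u=K[0,0]*c[:,0]/-c[:,2]+K[0,2]; v=K[1,1]*-c[:,1]/-c[:,2]+K[1,2]
        out.append(cv2.remap(im,u.astype(np.float32)[None],v.astype(np.float32)[None],1)[0].astype(int))
    return np.array(out)
E
python3 - <<'E'
from h import *
for n in("scene","side"):
    for nm,im,x0 in(("start",np.load(n+"0.npz")["im"],-32),("now",grab_frame(n)[0],20)):
        xs=np.arange(x0,x0+42,1.5); p=prof(im,n,xs)
        for y,r in zip((-16,-8,8,16),p):
            print(n,nm,y,"b-r:",(r[:,2]-r[:,0]).tolist()); print("      sum:",(r.sum(1)//3).tolist())
E
```

```text
scene start -16 b-r: [85, 86, 85, 82, 71, 50, 5, -26, -39, -44, -43, -42, -42, -42, -42, -42, -28, -7, 3, 8, 5, 3, -8, -18, -29, -32, -33, -32]
      sum: [76, 77, 75, 71, 55, 42, 63, 82, 96, 100, 98, 94, 91, 87, 84, 79, 106, 154, 173, 165, 81, 22, 22, 35, 52, 57, 56, 56]
scene start -8 b-r: [83, 83, 83, 76, 65, 50, 40, 35, 13, -16, -30, -41, -40, -38, -38, -31, -16, -4, 6, 6, 4, 1, 2, 3, -8, -22, -30, -37]
      sum: [78, 78, 78, 71, 59, 42, 36, 40, 57, 78, 88, 95, 90, 86, 81, 98, 132, 174, 209, 190, 134, 46, 11, 2, 22, 49, 67, 78]
scene start 8 b-r: [82, 84, 84, 79, 64, 48, 40, 33, 26, 19, 15, 12, 15, 8, 0, -10, -9, 0, 6, 6, 3, 1, 1, 0, 0, 0, 1, -1]
      sum: [77, 79, 78, 73, 60, 44, 39, 41, 48, 56, 55, 55, 52, 57, 64, 82, 113, 157, 179, 172, 118, 53, 21, 5, 9, 11, 10, 14]
scene start 16 b-r: [85, 85, 85, 79, 65, 51, 39, 32, 22, 10, 2, -7, -15, -23, -22, -22, -28, -28, -15, -3, 3, 1, 0, 0, 0, 0, 0, 0]
      sum: [79, 80, 81, 75, 61, 45, 35, 42, 53, 66, 71, 71, 71, 71, 72, 83, 103, 142, 176, 162, 127, 50, 7, 6, 9, 13, 14, 13]
scene now -16 b-r: [83, 84, 85, 81, 69, 49, 21, -7, -24,
[... 2448 characters left out ...]
-8, -15, -22, -29, -35, -40, -41]
      sum: [99, 98, 97, 92, 85, 79, 73, 68, 65, 66, 68, 77, 97, 121, 143, 155, 157, 139, 113, 88, 70, 61, 83, 110, 140, 161, 180, 181]
side now 8 b-r: [96, 94, 91, 84, 76, 65, 54, 47, 42, 39, 37, 31, 26, 20, 15, 8, 5, 4, 1, -1, -3, -8, -14, -19, -26, -31, -37, -39]
      sum: [99, 99, 98, 93, 86, 78, 72, 67, 65, 64, 65, 75, 92, 114, 138, 159, 155, 141, 121, 93, 68, 65, 74, 92, 123, 148, 167, 181]
side now 16 b-r: [93, 93, 92, 85, 77, 67, 57, 47, 43, 40, 37, 32, 27, 21, 14, 8, 6, 2, 0, -1, -2, -7, -14, -20, -27, -32, -35, -36]
      sum: [100, 99, 98, 93, 86, 79, 73, 68, 65, 64, 66, 76, 89, 115, 140, 159, 155, 145, 121, 93, 69, 67, 75, 98, 127, 150, 161, 172]
```

The jaw edges coincide in both windows, while the plate edges sit about 5 mm closer to the jaw. So the pad is pressed about 5 mm now. Another 5 mm on the bar should bring it to about 7 mm.

>>> {"fn": "servo_tool", "kwargs": {
  "series": [
    {"x": 3, "y": 0, "z": 0, "turn": 0, "grip": 0},
    {"x": 2, "y": 0, "z": 0, "turn": 0, "grip": 0},
    {"x": 0, "y": 0, "z": 0, "turn": 0, "grip": 0},
    {"x": 0, "y": 0, "z": 0, "turn": 0, "grip": 0},
    {"x": 0, "y": 0, "z": 0, "turn": 0, "grip": 0},
    {"x": 0, "y": 0, "z": 0, "turn": 0, "grip": 0}
  ]
}}

```text
clock: 18.05
eef_pos: [0.5553, -0.0706, 0.0779]
tcp_rot: [0.765, 0.644, -0.0, 0.0]
wrist_force: [-0.0, -5.7, 5.4]
gripper_width: -0.0
finger_force: 3.1
```

Run:
```python
from h import *
def first(a,xs,th,up,i0=0):
    for i in range(i0,len(a)-1):
        if (a[i]<th<=a[i+1]) if up else (a[i]>=th>a[i+1]): return xs[i]+(th-a[i])/(a[i+1]-a[i])*(xs[i+1]-xs[i]),i
    return np.nan,0
for n in("scene","side"):
    for nm,im,x0 in(("start",np.load(n+"0.npz")["im"],-32),("now",grab_frame(n)[0],20)):
        xs=np.arange(x0,x0+44,.5); R_=[]
        for r in prof(im,n,xs,ys=(-8,-4,8,12)):
            br=r[:,2]-r[:,0]; s=r.sum(1)/3; j,_=first(br,xs,65,False); u,i=first(s,xs,120,True,20); d,_=first(s,xs,110,False,i); R_.append((j,u-j,d-j))
        print(n,nm,np.median(R_,0).round(1))
jaw()
im,P=cloud("side"); c=clampf(P); hsv=cv2.cvtColor(im,cv2.COLOR_RGB2HSV)
m=(hsv[...,1]<110)&(hsv[...,2]>110)&(abs(c[...,2]-52)<3)&(abs(c[...,1])<35)&(c[...,0]>51)&(c[...,0]<97)
r=cv2.minAreaRect(c[m][:,:2].astype(np.float32)); print("felt",r)
```

```text
scene start [-26.1  18.3  24.3]
scene now [28.  11.5 17.1]
side start [-25.   17.3  25.9]
side now [29.1 10.5 18.1]
side jaw top 65 back/mean/front [16.9] 22.6 [27.2]
side plate top x 80 [39.1 46.1 62.7]
scene jaw top 105 back/mean/front [12.7] 22.6 [31.8]
scene plate top x 57 [42.  53.  64.2]
tcp [-120.9   -0.8   77.9] Fx -6.6 t 18.3
felt ((72.05364990234375, 0.8190670013427734), (42.15323257446289, 33.406646728515625), 1.664662480354309)
```

Four edge measurements put the pad at 6.8–7.8 mm pressed. The block is square (about 1.7°), central and against the fixed jaw, and the lever is held with about 6 N. Handing in.

```bash
python3 -c "
from rig import *
print(hand_in())"
```

```text
the job is handed in; nothing more can be done
None
```

I handed the job in at about 18 s of robot time: the cork block is clamped squarely between both jaws, the pad is pressed in about 7 mm, and the fingers still hold the lever at about 6 N; the judge returned no verdict.

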